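File the top edge of a clamped plate

ROBOT

A 6-joint arm with a two-finger parallel gripper is mounted at the origin on a cart in front of the work surface, level with it; the furniture and walls round the work are solid. World frame = base frame: x ahead of the robot, y to its left, z up, the work surface at z = 0. Lengths are in m, angles in rad, forces in N, time in s.
With the tool pointing down it reaches from about 0.35 to 0.725 m from the base axis. Payload 6 kg.
Tool frame: the origin (TCP) lies at the very end of the fingers, on their centre line; the grasp point (between the pads) lies 19 mm behind it; z points along the fingers, y is the direction in which the jaws open and shut (so a half turn about z gives the same grasp; the last joint's range is limited). The gripper opens to 85 mm and grips with 20 to 120 N. Pads are 22 mm wide; open, the fingers measure 114 mm over their backs; the gripper's body (76 mm by 85 mm) begins 54 mm behind the grasp point. The pads swing forward as they close: fully open they stand 13 mm farther back than shut.
Start: joints at [1.566, 0.04, 0.085, 0, -1.615, -0.334], TCP at [0.199, 0.566, 0.231] pointing down, gripper open.
Joint ranges: [-2.56, 2.56], [-1.29, 2.01], [-1.08, 1.49], [-3.29, 1.98], [-2.81, -0.18], [-2.99, 2.99]. Speed limits (rad/s): [2.57, 2.57, 3.01, 3.14, 3.14, 3.14].

INTERFACE

Orientations are given as a unit quaternion [x, y, z, w].
In Python, from plant import bot gives the robot as it stands.
- The arm moves only by the tool jog_arm, never from a script. Its argument "plan" is a list of rows, each a list of 4 numbers: the shift along the tool's x, y, z in mm, then the turn about the tool's z in rad. In form: [[tx, ty, tz, spin], ...]. A call has 1 to 20 rows; each row is the pose to reach, as a shift and turn from the pose measured when the call began, along the tool's axes at that moment; what a row does not reach only later rows make up. A row lasts 1/10 s, in which the tool goes at most 50 mm and 8.59 degrees, less where a joint would pass 70% of its speed; a pose out of reach is approached as far as the arm can. A call with a gripper value outside its range is refused whole. "claw" is the finger opening in mm, from 0 to 85.4, set as the call begins (left out, the last holds). The fingers move at their own pace and stop on an object; "newtons" is the grip in N (left out, the last holds). Time passes only in rows, so rows that repeat a pose let the fingers close. It gives the time, the measured TCP pose, the force and the opening at its end, in the units of the state.
- bot.state(): the state, without advancing time (a new reading comes with each control period).
- bot.grab_frame(name): name is "side" or "top"; returns a dict with "img" (384x512x3 uint8, blue, green, red), "vertical_fov" (degrees; the focal length in pixels is half the picture's height over the tangent of half this angle, whatever the lens; pixels are square), "cx", "cy" (the principal point, pixels), "distortion" ([k1, k2, p1, p2, k3] as OpenCV has them; the pictures are not rectified), "R" (3x3) and "t" (3): a world point X has camera coordinates R X + t. Camera axes: x right, y down, z forward; pixel columns grow to the right and rows downward; lengths in m; the calibration is good to about 2 mm. A picture is of the moment at which its call begins. There is no depth.
- bot.sign_off(): hands the job in, once; it reports no verdict.
The state is a dict: "clock": time; "joints": joint angles; "qvel": joint speeds; "effort": joint torques, N m; "tool_pos": TCP position; "ee_rot": TCP orientation; "ft_force": force on the tool from outside, world axes, zero at the start; "wrist_torque": the same for the moment, N m; "opening": finger opening in m.
Only numpy, scipy, OpenCV 4.12 (cv2) and the standard library are available. Lean on these libraries where they do the work, as an engineer would, in place of code of your own. Each camera call takes 0.05 s, during which the arm holds its last target.

TASK

Take the file by its wooden handle from the wooden rest and give the top edge of the steel plate in the sprung filing fixture two full forward strokes, pushing the file tip-first away from its handle, flat (within 7 degrees) and square across the plate, each from the front third of the blade to the rear third under light steady pressure, about 6 N and never more than 14 N. Lift the file clear of the plate after every stroke and carry it back through the air: never drag it backwards on the plate. Then lay the file gently back in the rest as it lay before, let go, and do not shift the things standing nearby.

Things in the scene. Friction and masses are not known exactly. Their poses are not given: they have to be found in the camera images.
- file: Flat file, 253 mm long, 0.16 kg. y runs along it: blade 16 mm wide (x), 4 mm thick, from y = -126 (tip) to +42 mm; round wooden handle, diameter 23 mm, y = +42 to +126. Origin at mid length, 8 mm below the blade's underside (blade z = 8 to 12 mm). Forward is along its -y. Front third of the blade: y < -70 mm; rear third: y > -14 mm. Pressing pitches it nose-up in a grip weaker than about 80 N.
- file_tip (a point): Point at the tip end of the blade, on the file at (0, -126, 10) mm.
- file_grip (a point): Grasp point on the axis of the handle at its balance point, on the file at (0, 55, 12) mm; 23 mm wide across.
- file_rest: Fixed wooden rest, origin under it on the bench: board 94 x 225 x 12 mm, two cross ribs at y = -70 (top z = 42 mm, carries the blade) and y = +105 mm (top z = 34.5 mm, carries the handle); lugs 12 mm high on the ribs leave 60 mm between them in x. The stored file's origin is at (0, 0, 34) mm, same axes; its handle axis is 46 mm over the bench. Tip end points away from the robot within 20 degrees.
- rest_tip_end (a point): Where the file's tip point lies when the file is stored, on the rest at (0, -126, 44) mm.
- filing_fixture: Fixed fixture on the bench, origin under its centre; dark base 120 x 100 x 12 mm with two blue side columns (at y = +-42 mm, 50 x 16 mm, top at z = 74 mm) and between them a sprung clamp. Its +x axis is the direction of forward strokes (away from the robot, within about 17 degrees).
- clamp_head: Aluminium clamp (54 mm wide in y, 42 mm deep in x, top at z = 86 mm) on springs, with the steel plate in it: 6 mm thick (x), 50 mm wide (y), upright, top edge level along y, standing 16 to 40 mm proud of the clamp, differently each time and not given: feel for it. Under pressure it sinks from 2 N on, 1 mm for each further 6 N, at most 6 mm. The file bears on the plate's top edge only.
- clamp_top (a point): Point on the clamp's top, 86 mm above the bench, in the middle of the plate's thickness and width, right below the plate's top edge; axes as the fixture's.
- carriage (a joint): How far the plate is dragged along the stroke, m, positive forward, spring centred, 1.2 N per mm, stops at +-0.008. A file dragged backwards under pressure pulls it below -0.0025.
- pendant: Black box with a red switch, 117 x 60 x 40 mm, loose bystander; origin at its underside.
- cast_foot: Small dark cast foot, 38 x 45 x 50 mm, loose bystander; origin at its underside.
- bolt: Dark bolt standing on its head, 16 x 19 x 41 mm, loose bystander; origin at its underside.

How it is judged:
On the way, in this order (a step that is already met when the one before it is completed fails the run):
1. first stroke begun: plate edge pressed (over 3 N) and dragged forward (over 0.8 mm on its springs) under the front third of the blade, file flat and square across the plate (contact force between file and clamp_head above 3 N and y of clamp_top in the frame of file below -0.07 m and x of clamp_top in the frame of file between -0.015 and 0.015 m and angle between file's own z axis and vertical below 0.12 rad and value of joint carriage above 0.0008 m and angle between the y axis of file and the x axis of filing_fixture, either way round below 0.3 rad), for 0.04 s.
2. first stroke running on, still pressed and dragged forward, 46 to 62 mm ahead of the file's middle (contact force between file and clamp_head above 3 N and y of clamp_top in the frame of file between -0.062 and -0.046 m and x of clamp_top in the frame of file between -0.015 and 0.015 m and angle between file's own z axis and vertical below 0.12 rad and value of joint carriage above 0.0008 m and angle between the y axis of file and the x axis of filing_fixture, either way round below 0.3 rad), for 0.04 s.
3. first stroke running on, still pressed and dragged forward, 22 to 38 mm ahead of the file's middle (contact force between file and clamp_head above 3 N and y of clamp_top in the frame of file between -0.038 and -0.022 m and x of clamp_top in the frame of file between -0.015 and 0.015 m and angle between file's own z axis and vertical below 0.12 rad and value of joint carriage above 0.0008 m and angle between the y axis of file and the x axis of filing_fixture, either way round below 0.3 rad), for 0.04 s.
4. first stroke finished, still pressed and dragged forward under the rear third of the blade (contact force between file and clamp_head above 3 N and y of clamp_top in the frame of file above -0.014 m and x of clamp_top in the frame of file between -0.015 and 0.015 m and angle between file's own z axis and vertical below 0.12 rad and value of joint carriage above 0.0008 m and angle between the y axis of file and the x axis of filing_fixture, either way round below 0.3 rad), for 0.04 s.
5. file lifted clear of the plate after the first stroke (no contact for 0.2 s) (contact force between file and clamp_head below 0.1 N), for 0.2 s.
6. second stroke begun: plate edge pressed (over 3 N) and dragged forward (over 0.8 mm on its springs) under the front third of the blade, file flat and square across the plate (all of step 1), for 0.04 s.
7. second stroke running on, still pressed and dragged forward, 46 to 62 mm ahead of the file's middle (all of step 2), for 0.04 s.
8. second stroke running on, still pressed and dragged forward, 22 to 38 mm ahead of the file's middle (all of step 3), for 0.04 s.
9. second stroke finished, still pressed and dragged forward under the rear third of the blade (all of step 4), for 0.04 s.
10. file lifted clear of the plate after the second stroke (no contact for 0.2 s) (contact force between file and clamp_head below 0.1 N), for 0.2 s.
At the end, for the whole second after the job is handed in: The file lies still in its rest on both ribs, top side up, pointing as before: its tip within 30 mm of where the stored tip lies, its middle within 30 mm of the stored place in plan and 5 mm in height, tilted under 0.15 rad (distance between file_tip and rest_tip_end below 0.03 m and horizontal distance between file and file_rest below 0.03 m and z of file in the frame of file_rest between 0.029 and 0.039 m and angle between file's own z axis and vertical below 0.15 rad and linear speed of file below 0.02 m/s); the robot touches nothing.
It fails at once if file presses the plate with more than 14 N (contact force between file and clamp_head above 14 N).
It fails at once if plate dragged backwards by more than 2.5 mm (file pulled back in contact) (value of joint carriage below -0.0025 m).
It fails at once if file dropped or banged onto its rest (touching it at over 0.2 m/s, or over 100 N) (contact force between file and file_rest above 100 N or (contact force between file and file_rest above 1 N and linear speed of file above 0.2 m/s)).
It fails at once if black box, cast foot or bolt shifted by more than 15 mm (distance of any of pendant, cast_foot, bolt from where it was at the start of the episode above 0.015 m).
It also fails if it takes over 72 s, if anything falls off the work surface, if the arm or the gripper's body presses on something with over 40 N, if the wrist force passes 120 N, or if a joint passes its speed limit or range.

## Working session

There is one attempt and no reset: what is moved stays moved. The work goes in short steps, Python scripts to look and compute and a tool call to move; the robot and the scene stay as the last step left them, time stands still between calls to the robot, and variables do not carry over. Pictures are saved under pics/ and viewed, and the job is handed in when it is done.

Besides the shell and the picture viewer there is one more tool, called after "Call:" as name(argument=value, ...), one argument or row to a line, values as JSON. jog_arm: Moves the arm, as the interface text tells. Its arguments: {"type":"object","properties":{"plan":{"type":"array","items":{"type":"array","items":{"type":"number"}}},"claw":{"type":"number"},"newtons":{"type":"number"}},"required":["plan"]}

```bash
ls; mkdir -p pics; python3 - <<'E'
from plant import bot
import cv2,json
print(bot.state())
for n in ("side","top"):
    f=bot.grab_frame(n); cv2.imwrite(f"pics/{n}0.png",f["img"])
    print(n,{k:(v if k!="img" else v.shape) for k,v in f.items()})
    import pickle; pickle.dump(f,open(f"{n}0.pkl","wb"))
E
```

```text
pics
{'clock': 0.0, 'joints': array([ 1.56570912e+00,  4.08277389e-02,  8.38045659e-02, -4.66762545e-04,
       -1.61550661e+00, -3.33696113e-01]), 'qvel': array([-0.00111904, -0.00014059,  0.00016871,  0.00018147, -0.00185727,
        0.00111754]), 'effort': array([-1.23795389e-04, -3.68208325e+01,  3.47425675e+01,  6.93238378e+00,
       -5.31164740e-03,  8.26958342e-06]), 'tool_pos': array([0.1992182 , 0.56560997, 0.2302658 ]), 'ee_rot': array([ 9.85688833e-01, -1.68572595e-01, -8.82493038e-05,  8.93193144e-04]), 'ft_force': array([ 0.24863217,  0.44490478, -0.45233408]), 'wrist_torque': array([0.05005638, 0.02217028, 0.02052684]), 'opening': 0.08525835687129742}
side {'img': (384, 512, 3), 'vertical_fov': 48.819857725055115, 'cx': 256.3085839175825, 'cy': 190.76474012246123, 'distortion': array([-0.03699931,  0.        ,  0.        ,  0.        ,  0.        ]), 'R': array([[-0.99605441,  0.08572198, -0.02296422],
       [ 0.06746225,  0.56327126, -0.82351341],
       [-0.05765811, -0.82181338, -0.56683182]]), 't': array([0.59201823, 0.02249284, 0.99551467])}
top {'img': (384, 512, 3), 'vertical_fov': 45.92591414907848, 'cx': 261.3196454518697, 'cy': 191.41450586339624, 'distortion': array([-0.02179514,  0.        ,  0.        ,  0.        ,  0.        ]), 'R': array([[ 0.02972455, -0.99953144, -0.00730398],
       [-0.98402579, -0.0279787 , -0.17581365],
       [ 0.17552691,  0.01241328, -0.98439637]]), 't': array([0.00565894, 0.59720987, 1.13904056])}
```

View pics/side0.png

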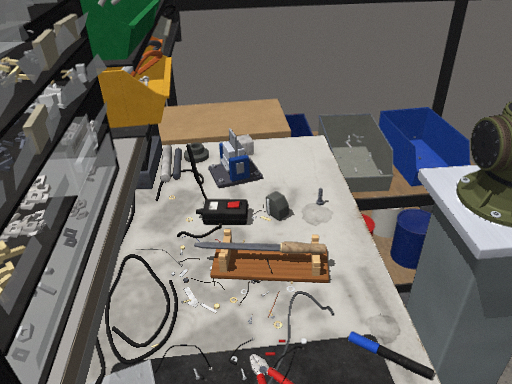

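View pics/top0.png

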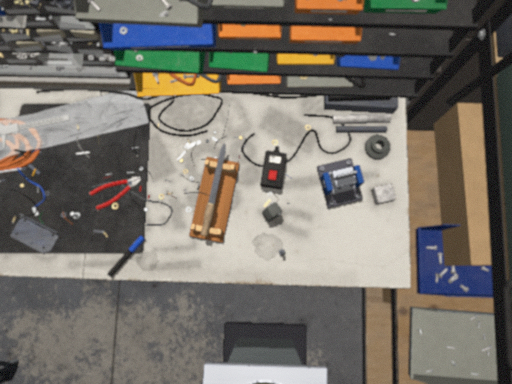

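```bash
cat > h.py <<'E'
import numpy as np, cv2, pickle
def K(f):
    h=f["img"].shape[0]; fl=h/2/np.tan(np.radians(f["vertical_fov"])/2)
    return np.array([[fl,0,f["cx"]],[0,fl,f["cy"]],[0,0,1.]])
def ray(f,p):
    u=cv2.undistortPoints(np.array([[p]],float),K(f),np.array(f["distortion"]))[0,0]
    R=f["R"]; d=R.T@np.array([u[0],u[1],1]); return -R.T@f["t"], d/np.linalg.norm(d)
def onz(f,p,z):
    c,d=ray(f,p); return c+d*(z-c[2])/d[2]
def proj(f,X):
    X=np.atleast_2d(np.array(X,float)); r=cv2.Rodrigues(np.array(f["R"]))[0]
    return cv2.projectPoints(X,r,np.array(f["t"]),K(f),np.array(f["distortion"]))[0][:,0]
def tri(f1,p1,f2,p2):
    c1,d1=ray(f1,p1);c2,d2=ray(f2,p2)
    A=np.stack([d1,-d2],1); s=np.linalg.lstsq(A,c2-c1,rcond=None)[0]
    a=c1+s[0]*d1;b=c2+s[1]*d2
    return (a+b)/2, np.linalg.norm(a-b)
def load(n): return pickle.load(open(n+".pkl","rb"))
def crop(f,x0,y0,w,h,s,out):
    im=cv2.resize(f["img"][y0:y0+h,x0:x0+w],None,fx=s,fy=s,interpolation=cv2.INTER_CUBIC)
    for i in range(0,w,10): cv2.putText(im,str(x0+i),(i*s,8),0,.3,(0,0,255),1) if i%20==0 else None; cv2.line(im,(i*s,10),(i*s,14),(0,0,255),1)
    for i in range(0,h,10): cv2.putText(im,str(y0+i),(0,i*s+3),0,.3,(0,0,255),1)
    cv2.imwrite(out,im)
E
python3 - <<'E'
from h import *
s=load("side0");t=load("top0")
crop(s,185,215,160,80,5,"pics/s_file.png")
crop(s,190,120,150,110,5,"pics/s_fix.png")
crop(t,180,130,110,120,5,"pics/t_file.png")
crop(t,250,130,160,120,5,"pics/t_fix.png")
E
```

```text
(no output)
```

View pics/s_file.png

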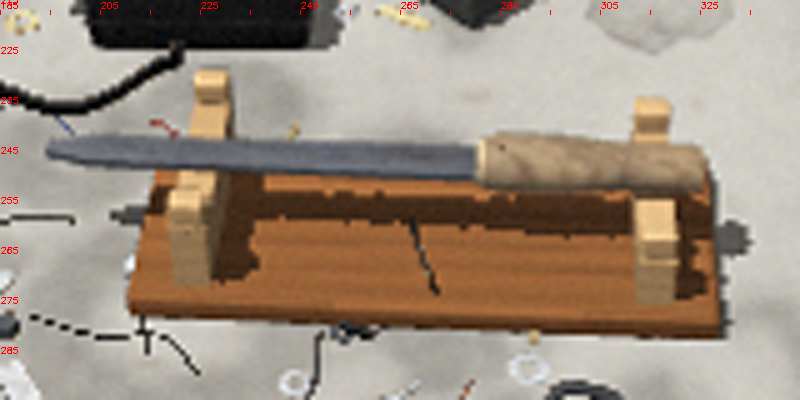

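View pics/s_fix.png

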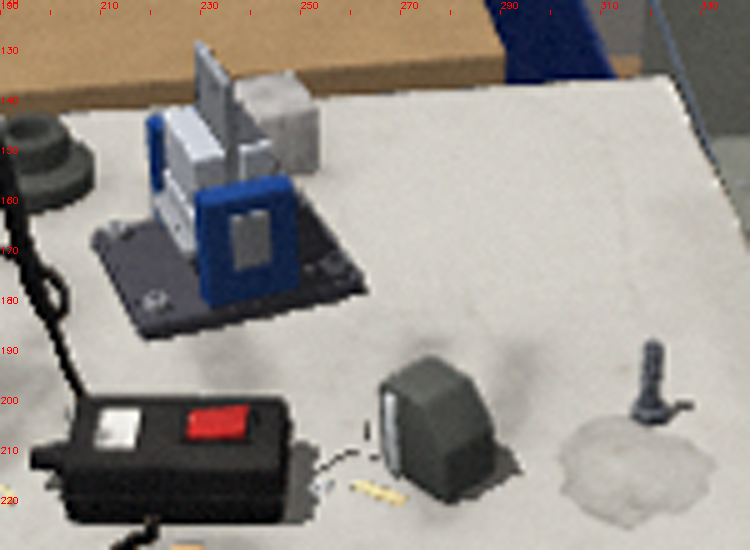

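View pics/t_file.png

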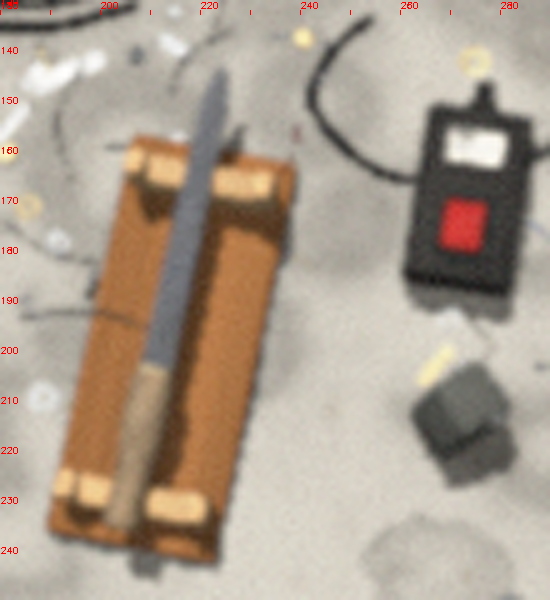

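View pics/t_fix.png

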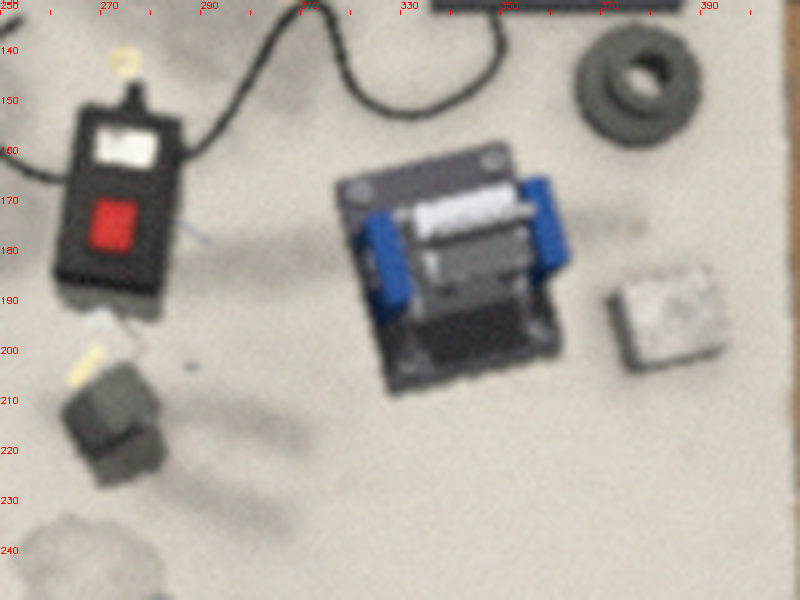

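```bash
python3 - <<'E'
from h import *
s=load("side0");t=load("top0")
for f in (s,t): print("cam",-f["R"].T@f["t"])
P={"tip":((194.0,244.6),(224.0,143.6)),"ferr":((280.6,246.6),(210.6,202.6)),"hend":((326,248.2),(204,234.6))}
for k,(a,b) in P.items(): print(k,tri(s,a,t,b))
crop(s,205,120,60,70,10,"pics/s_fix2.png")
crop(t,310,150,60,60,10,"pics/t_fix2.png")
E
```

```text
cam [0.64556445 0.75470873 0.59640779]
cam [0.38756943 0.00822621 1.22630637]
tip (array([0.72599866, 0.12763055, 0.04685428]), np.float64(2.5812142156130898e-05))
ferr (array([0.56181752, 0.15571936, 0.05090357]), np.float64(0.0035111664032032902))
hend (array([0.47722098, 0.16905649, 0.05023849]), np.float64(0.004154314479994063))
```

View pics/s_fix2.png

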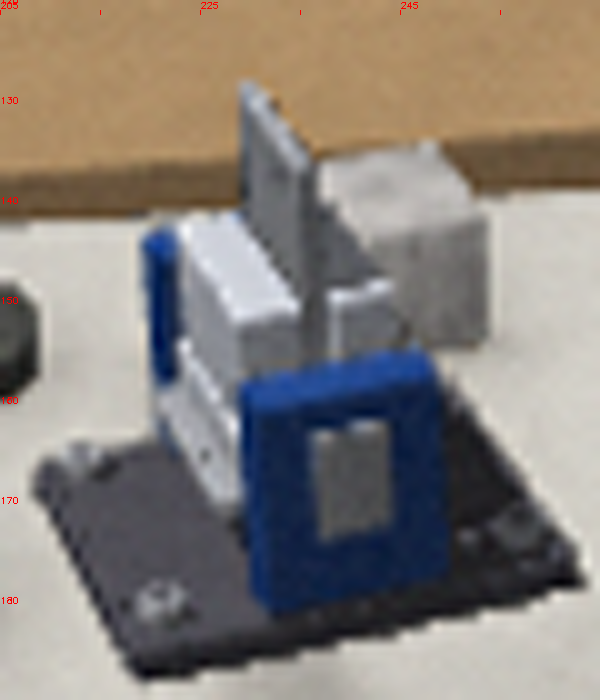

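View pics/t_fix2.png

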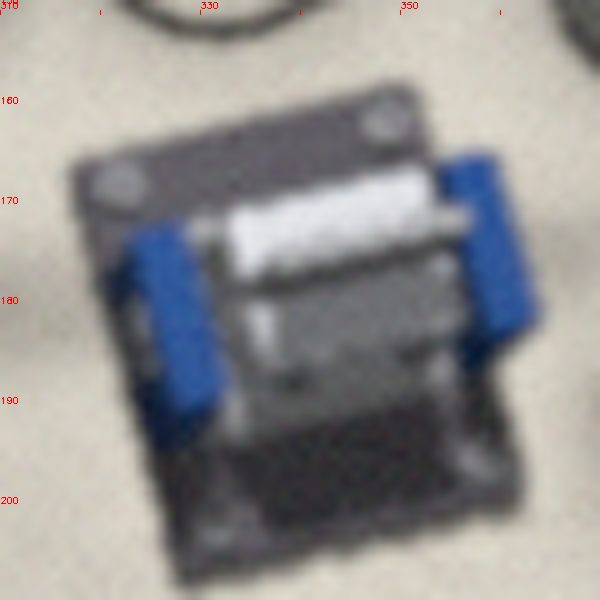

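```bash
python3 - <<'E'
from h import *
s=load("side0");t=load("top0")
np.set_printoptions(precision=4,suppress=True)
# blue mask centroid/minAreaRect in the top view
hsv=cv2.cvtColor(t["img"],cv2.COLOR_BGR2HSV)
m=cv2.inRange(hsv,(100,120,70),(125,255,255)); m[:150]=0;m[210:]=0;m[:,:310]=0;m[:,370:]=0
cs,_=cv2.findContours(m,cv2.RETR_EXTERNAL,cv2.CHAIN_APPROX_NONE)
C=[]
for c in cs:
    if cv2.contourArea(c)<20: continue
    r=cv2.minAreaRect(c); print("blue",r); p=onz(t,r[0],.074); C.append(p); print(p, [onz(t,q,.074)[:2] for q in cv2.boxPoints(r)])
print("cols mid",np.mean(C,0),"dist",np.linalg.norm(C[0]-C[1]))
B=[onz(t,q,.010) for q in [(317.5,166.2),(351,158.2),(362,200.5),(328.5,208.5)]]
B=np.array(B);print("base",B,B.mean(0)); print([np.linalg.norm(B[i]-B[(i+1)%4]) for i in range(4)])
xd=(B[0]-B[3])+(B[1]-B[2]); print("yaw",np.degrees(np.arctan2(xd[1],xd[0])))
d=B[0]-B[1]+B[3]-B[2];print("yaw2",np.degrees(np.arctan2(-d[0],d[1])))
S=np.array([onz(s,q,z) for q,z in [((208.5,168),.0),((218.8,187.8),.0),((263.2,178),.0),((229.5,158.2),.074),((248,155.3),.074)]]);print("side",S)
# plate
print("plate far/near",tri(s,(229.7,128.8),t,(353.2,174)),tri(s,(235.8,136.8),t,(334.5,178.5)))
# file
for n,q,z in [("tip",(224,143.6),.044),("ferr",(210.6,202.6),.046),("hend",(204,234.6),.046)]: print(n,onz(t,q,z))
for n,q,z in [("tip",(194,244.6),.044),("ferr",(280.6,246.6),.046),("hend",(326,248.2),.046)]: print(n,onz(s,q,z))
# rest board corners z=12
for q in [(206.7,157),(238.5,163),(222.5,243),(190,236)]: print("board",onz(t,q,.012))
for q in [(278-0,270)]: pass
E
```

```text
blue ((327.1981201171875, 181.94338989257812), (18.95575714111328, 6.730666637420654), 74.05460357666016)
[ 0.6228 -0.1472  0.074 ] [array([ 0.6441, -0.1319]), array([ 0.6495, -0.1487]), array([ 0.6017, -0.1623]), array([ 0.5963, -0.1456])]
blue ((358.20489501953125, 174.45611572265625), (17.460758209228516, 5.517600059509277), 77.90524291992188)
[ 0.6449 -0.2276  0.074 ] [array([ 0.6658, -0.216 ]), array([ 0.6693, -0.2301]), array([ 0.6242, -0.2392]), array([ 0.6207, -0.2252])]
cols mid [ 0.6339 -0.1874  0.074 ] dist 0.08347707889064525
base [[ 0.6793 -0.1289  0.01  ]
 [ 0.7046 -0.2212  0.01  ]
 [ 0.5872 -0.2505  0.01  ]
 [ 0.5627 -0.1596  0.01  ]] [ 0.6334 -0.1901  0.01  ]
[np.float64(0.09570425776415743), np.float64(0.12103847389352343), np.float64(0.09410691037576958), np.float64(0.12062955995064434)]
yaw 14.35972390369012
yaw2 15.214552287638547
side [[ 0.7045 -0.234   0.    ]
 [ 0.6778 -0.1344  0.    ]
 [ 0.5621 -0.1662  0.    ]
 [ 0.6459 -0.1514  0.074 ]
 [ 0.5996 -0.1599  0.074 ]]
plate far/near (array([ 0.6373, -0.2051,  0.1264]), np.float64(0.0064592874161477475)) (array([ 0.6243, -0.1586,  0.127 ]), np.float64(0.006169131055603643))
tip [0.7268 0.1279 0.044 ]
ferr [0.5643 0.1559 0.046 ]
hend [0.4795 0.169  0.046 ]
tip [0.7264 0.1244 0.044 ]
ferr [0.5594 0.151  0.046 ]
hend [0.4739 0.1652 0.046 ]
board [0.6964 0.1773 0.012 ]
board [0.6818 0.0887 0.012 ]
board [0.4613 0.123  0.012 ]
board [0.4773 0.211  0.012 ]
```

```bash
cat >> h.py <<'E'
from scipy.spatial.transform import Rotation as Rot
def st(bot):
    s=bot.state(); R=Rot.from_quat(s["ee_rot"]).as_matrix(); a=np.arctan2(R[1,0],R[0,0]); return s,R,a
def goal(bot,xyz,a=None):
    s,R,a0=st(bot); d=R.T@(np.array(xyz)-s["tool_pos"])*1000
    sp=0 if a is None else -((a-a0+np.pi)%(2*np.pi)-np.pi)
    print("t",round(s["clock"],2),"tcp",s["tool_pos"].round(4),"a",round(a0,4),"zaxis",R[:,2].round(4),"F",s["ft_force"].round(2),"open",round(s["opening"]*1000,1),"q",s["joints"].round(2))
    print("-> row",d.round(1),"spin",round(sp,3))
E
python3 - <<'E'
from h import *
from plant import bot
np.set_printoptions(suppress=True)
goal(bot,(.548,.155,.13),-.162)
E
```

```text
t 0.1 tcp [0.1992 0.5657 0.2304] a -0.3387 zaxis [-0.0004 -0.0015 -1.    ] F [ 0.45  0.42 -0.71] open 85.5 q [ 1.57  0.04  0.08 -0.   -1.62 -0.33]
-> row [465.4 271.3 100.9] spin -0.177
```

Call:
jog_arm(
  plan=[
    [25,15,0,0],
    [50,30,5,-0.02],
    [75,45,10,-0.03],
    [100,60,15,-0.04],
    [130,76,20,-0.05],
    [160,93,25,-0.06],
    [190,111,30,-0.07],
    [220,128,35,-0.08],
    [250,146,40,-0.1],
    [280,163,45,-0.11],
    [310,181,50,-0.12],
    [340,198,56,-0.13],
    [370,216,62,-0.14],
    [395,230,70,-0.15],
    [420,245,78,-0.16],
    [440,257,86,-0.17],
    [455,265,93,-0.177],
    [462,269,99,-0.177],
    [465,271,101,-0.177],
    [465,271,101,-0.177],
  ],
  claw=85,
  newtons=110,
)

```text
clock: 2.1
tool_pos: [0.5474, 0.1554, 0.1294]
ee_rot: [0.997, -0.081, -0.001, 0.001]
ft_force: [0.6, -0.6, 1.1]
opening: 0.0848
```

```bash
python3 - <<'E'
from h import *
from plant import bot
np.set_printoptions(suppress=True)
goal(bot,(.548,.155,.027),-.162)
for n in ("side","top"):
    f=bot.grab_frame(n); pickle.dump(f,open(n+"1.pkl","wb"))
crop(load("side1"),185,150,160,120,5,"pics/s1.png")
crop(load("top1"),180,130,110,120,5,"pics/t1.png")
E
```

```text
t 2.1 tcp [0.5474 0.1554 0.1294] a -0.1621 zaxis [-0.0012 -0.0019 -1.    ] F [ 0.55 -0.63  1.13] open 84.8 q [ 0.63 -0.03 -0.17  0.   -1.43  0.78]
-> row [  0.7   0.1 102.4] spin -0.0
```

View pics/s1.png

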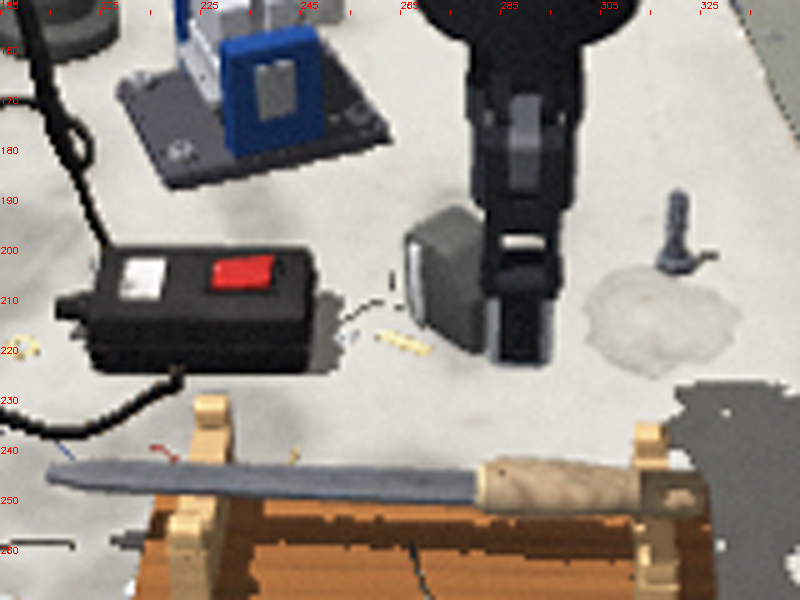

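View pics/t1.png

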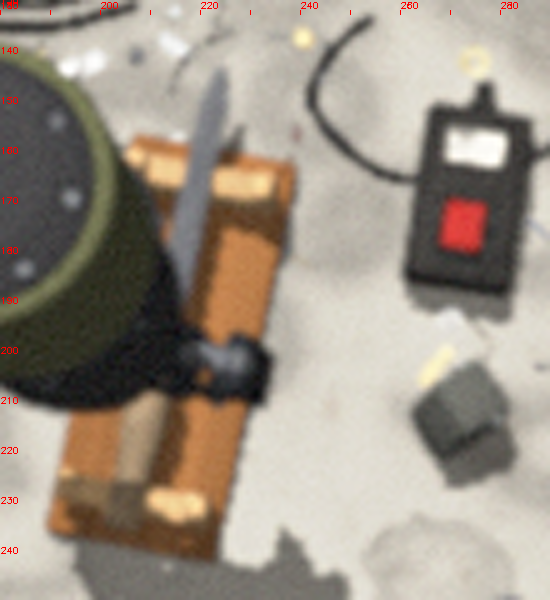

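Call:
jog_arm(
  plan=[
    [0,0,15,0],
    [1,0,35,0],
    [1,0,55,0],
    [1,0,70,0],
    [1,0,84,0],
    [1,0,94,0],
    [1,0,100,0],
    [1,0,102,0],
    [1,0,102,0],
    [1,0,102,0],
  ],
)

```text
clock: 3.2
tool_pos: [0.549, 0.1558, 0.029]
ee_rot: [0.997, -0.08, 0.001, 0.0]
ft_force: [-0.4, -0.3, -0.2]
opening: 0.0851
```

```bash
python3 - <<'E'
from h import *
from plant import bot
np.set_printoptions(suppress=True)
goal(bot,(.548,.155,.027),-.162)
for n in ("side","top"):
    f=bot.grab_frame(n); pickle.dump(f,open(n+"2.pkl","wb"))
crop(load("side2"),185,200,160,90,5,"pics/s2.png")
f=load("side2"); print(proj(f,[(.548,.155,.027),(.548,.155,.046)]))
E
```

```text
t 3.2 tcp [0.549  0.1558 0.029 ] a -0.1611 zaxis [ 0.0011 -0.0008 -1.    ] F [-0.39 -0.32 -0.16] open 85.1 q [ 0.63  0.03 -0.3   0.   -1.24  0.78]
-> row [-0.8  1.   2. ] spin 0.001
[[286.59284443 254.85317161]
 [286.77326251 247.55587703]]
```

View pics/s2.png

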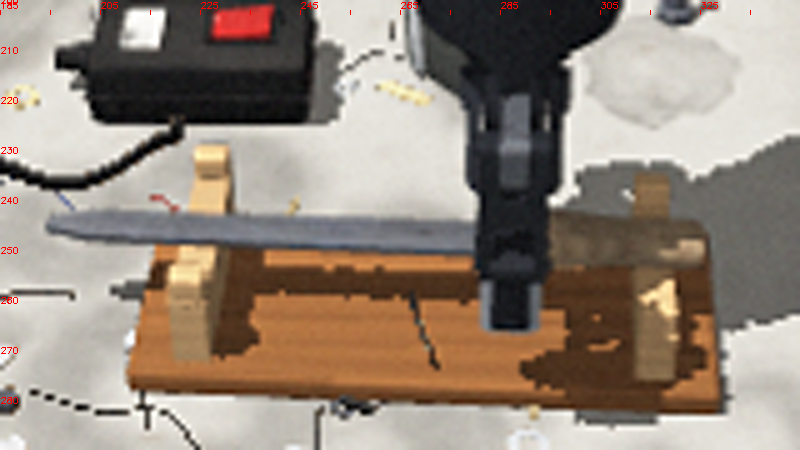

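Call:
jog_arm(
  plan=[
    [-2,1,1,0],
    [-3,1,2,0],
    [-3,1,2,0],
  ],
)

```text
clock: 3.6
tool_pos: [0.5456, 0.1553, 0.0269]
ee_rot: [0.997, -0.08, 0.001, 0.0]
ft_force: [-0.3, -0.5, -0.2]
opening: 0.0848
```

Call:
jog_arm(
  plan=[
    [0,0,0,0],
    [0,0,0,0],
    [0,0,0,0],
    [0,0,0,0],
    [0,0,0,0],
    [0,0,0,0],
    [0,0,0,0],
    [0,0,0,0],
  ],
  claw=0,
  newtons=110,
)

```text
clock: 4.4
tool_pos: [0.5458, 0.1554, 0.0274]
ee_rot: [0.997, -0.08, 0.001, 0.0]
ft_force: [-1.7, -0.4, 4.4]
opening: 0.0202
```

```bash
python3 - <<'E'
from h import *
from plant import bot
np.set_printoptions(suppress=True)
goal(bot,(.546,.155,.027),-.162)
E
```

```text
t 4.4 tcp [0.5458 0.1554 0.0274] a -0.1611 zaxis [ 0.0016 -0.0005 -1.    ] F [-1.74 -0.36  4.41] open 20.2 q [ 0.63  0.03 -0.31  0.   -1.24  0.78]
-> row [0.2 0.3 0.4] spin 0.001
```

```bash
python3 - <<'E'
from h import *
from plant import bot
for n in ("side","top"):
    f=bot.grab_frame(n); pickle.dump(f,open(n+"3.pkl","wb"))
crop(load("side3"),185,200,160,90,5,"pics/s3.png")
E
```

```text
(no output)
```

View pics/s3.png

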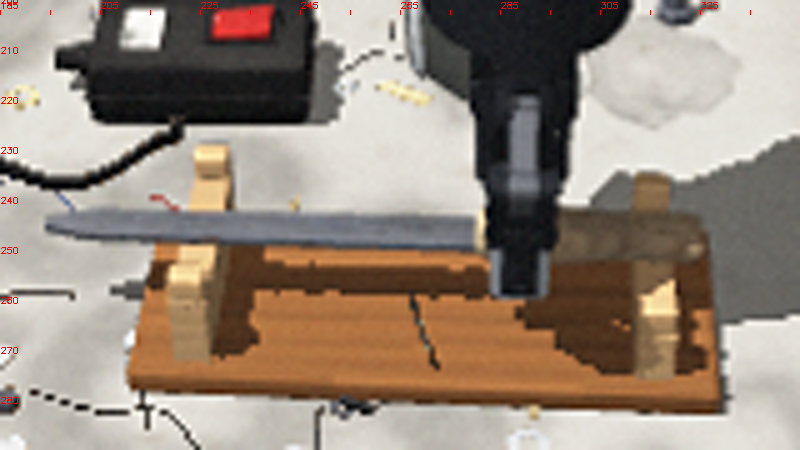

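Call:
jog_arm(
  plan=[
    [0,0,-2,0],
    [0,0,-5,0],
    [0,0,-9,0],
    [0,0,-15,0],
    [0,0,-23,0],
    [0,0,-33,0],
    [0,0,-45,0],
    [0,0,-58,0],
    [0,0,-70,0],
    [0,0,-80,0],
    [0,0,-86,0],
    [0,0,-90,0],
    [0,0,-90,0],
    [0,0,-90,0],
  ],
)

```text
clock: 5.9
tool_pos: [0.5454, 0.1553, 0.1168]
ee_rot: [0.997, -0.08, 0.0, 0.0]
ft_force: [-0.3, 0.6, -1.5]
opening: 0.02
```

```bash
python3 - <<'E'
from h import *
from plant import bot
np.set_printoptions(suppress=True)
goal(bot,(.546,.155,.117),-.162)
for n in ("side","top"):
    f=bot.grab_frame(n); pickle.dump(f,open(n+"4.pkl","wb"))
crop(load("side4"),175,150,160,120,5,"pics/s4.png")
crop(load("top4"),180,130,110,120,5,"pics/t4.png")
E
```

```text
t 5.9 tcp [0.5454 0.1553 0.1168] a -0.161 zaxis [ 0.0008 -0.0008 -1.    ] F [-0.31  0.65 -1.47] open 20.0 q [ 0.63 -0.03 -0.19  0.   -1.41  0.78]
-> row [ 0.6  0.2 -0.2] spin 0.001
```

View pics/s4.png

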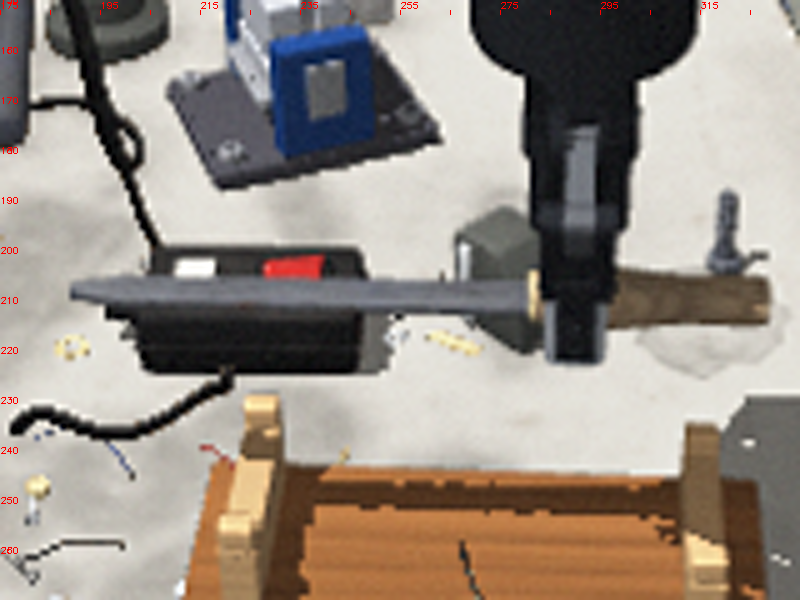

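View pics/t4.png

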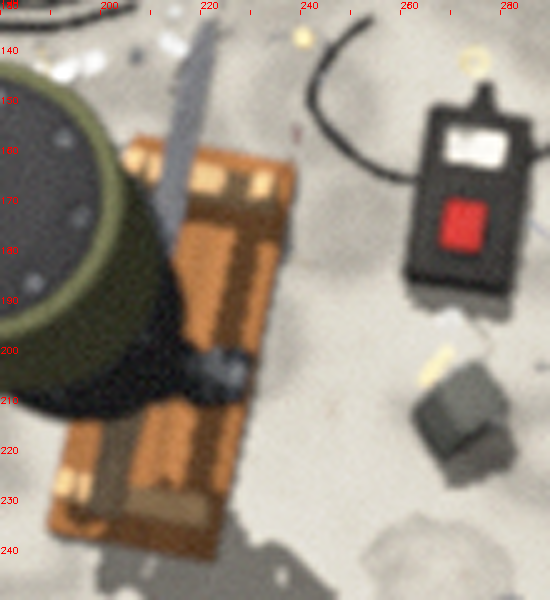

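```bash
python3 - <<'E'
from h import *
np.set_printoptions(precision=4,suppress=True)
f=load("side4")
def vp(f,p,P0,a):
    c,d=ray(f,p); n=np.array([-np.sin(a),np.cos(a),0]); return c+d*(n@(P0-c))/(n@d)
P0=np.array([.5454,.1553,.136])
for n,p in [("tip",(189.3,208)),("bladeback",(280,209)),("hend",(328.5,210))]:
    X=vp(f,p,P0,-.161); print(n,X,"along",(X-P0)@np.array([np.cos(-.161),np.sin(-.161),0]))
f=load("side0")
for n,p in [("tip",(194.0,244.6)),("ferr",(280.6,246.6)),("hend",(326,248.2))]: print(n,vp(f,p,P0,-.161))
E
```

```text
tip [0.7253 0.1261 0.1347] along 0.18222684386387258
bladeback [0.5616 0.1527 0.138 ] along 0.016427970339053667
hend [0.4764 0.1665 0.1386] along -0.0698929850667705
tip [0.7262 0.1259 0.0454]
ferr [0.5597 0.153  0.0478]
hend [0.4744 0.1668 0.0475]
```

```bash
python3 - <<'E'
from h import *
from plant import bot
np.set_printoptions(suppress=True)
goal(bot,(.4908,-.2313,.15),.2566)
t=load("top0")
print("foot",onz(t,(273,214),.0),"bolt",onz(t,(283,255),0), "pend",onz(t,(273,170),.02))
E
```

```text
t 6.0 tcp [0.5454 0.1553 0.1166] a -0.1611 zaxis [ 0.0005 -0.001  -1.    ] F [-0.75  0.4  -2.18] open 20.3 q [ 0.63 -0.03 -0.2   0.   -1.41  0.78]
-> row [  8.2 390.3 -33. ] spin -0.418
foot [ 0.54465392 -0.00998     0.        ] bolt [ 0.4347087  -0.03959049  0.        ] pend [ 0.66286506 -0.00663899  0.02      ]
```

Call:
jog_arm(
  plan=[
    [0,4,-10,0],
    [0,14,-22,0],
    [0,28,-30,-0.02],
    [0,48,-33,-0.05],
    [1,70,-33,-0.08],
    [1,95,-33,-0.11],
    [2,120,-33,-0.14],
    [3,146,-33,-0.17],
    [3,172,-33,-0.2],
    [4,198,-33,-0.23],
    [5,224,-33,-0.26],
    [5,250,-33,-0.29],
    [6,276,-33,-0.32],
    [6,302,-33,-0.35],
    [7,326,-33,-0.38],
    [8,348,-33,-0.4],
    [8,366,-33,-0.418],
    [8,380,-33,-0.418],
    [8,388,-33,-0.418],
    [8,390,-33,-0.418],
  ],
)

```text
clock: 8.0
tool_pos: [0.4905, -0.2316, 0.1505]
ee_rot: [0.992, 0.127, 0.0, 0.001]
ft_force: [1.0, -0.1, -1.9]
opening: 0.0204
```

Call:
jog_arm(
  plan=[
    [0,0,0,0],
    [0,0,0,0],
    [0,0,0,0],
  ],
)

```text
clock: 8.3
tool_pos: [0.4907, -0.2311, 0.1505]
ee_rot: [0.992, 0.128, 0.0, 0.001]
ft_force: [0.2, 0.0, -1.2]
opening: 0.0204
```

```bash
python3 - <<'E'
from h import *
from plant import bot
np.set_printoptions(suppress=True)
goal(bot,(.4908,-.2313,.12),.2566)
print([bot.state()["ft_force"].round(2)])
for n in ("side","top"):
    f=bot.grab_frame(n); pickle.dump(f,open(n+"5.pkl","wb"))
crop(load("side5"),190,90,130,100,6,"pics/s5.png")
crop(load("top5"),290,130,110,120,5,"pics/t5.png")
E
```

```text
t 8.3 tcp [ 0.4907 -0.2311  0.1505] a 0.2564 zaxis [ 0.001 -0.001 -1.   ] F [ 0.21  0.04 -1.21] open 20.4 q [-0.07 -0.11 -0.21  0.   -1.47  1.9 ]
-> row [ 0.   0.2 30.5] spin -0.0
[array([ 0.21,  0.04, -1.21])]
```

View pics/s5.png

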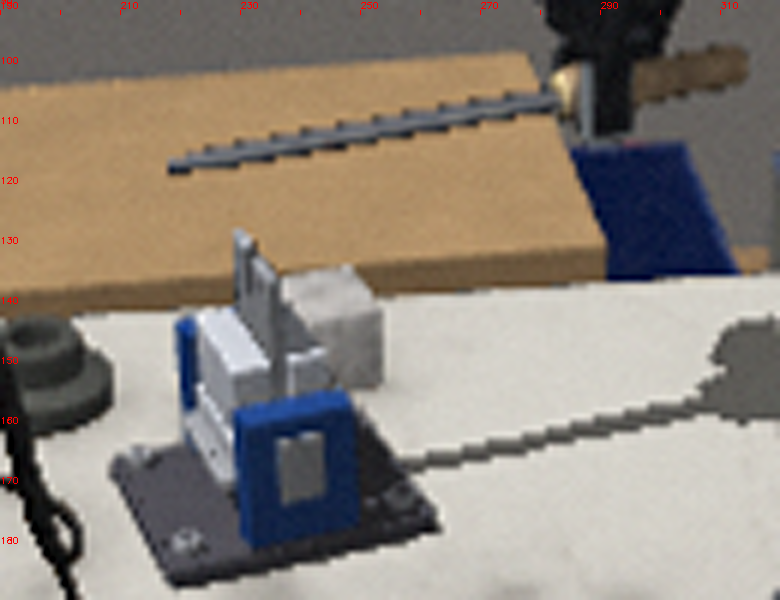

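View pics/t5.png

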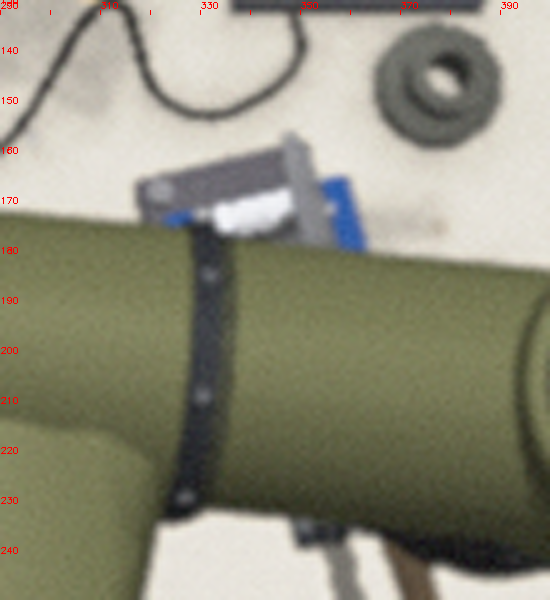

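```bash
python3 - <<'E'
from h import *
np.set_printoptions(precision=4,suppress=True)
s=load("side5");t=load("top5")
u=np.array([np.cos(.2566),np.sin(.2566),0]); g=np.array([.4907,-.2311,.1691])
for L in (.183,.015,-.069): print(L,proj(s,g+u*L),proj(t,g+u*L))
print("tip top->z.167",onz(t,(348,157.5),.167),"exp",g+u*.183)
print(tri(s,(219.3,117.4),t,(348,157)))
O=np.array([.633,-.194,0]); print("clamp in file:", (O-g)@u-.0+0, "lat",(O-g)@np.array([-u[1],u[0],0]))
E
```

```text
0.183 [[217.6173 117.472 ]] [[348.2586 156.281 ]]
0.015 [[282.449  106.5901]] [[366.7689 224.209 ]]
-0.069 [[312.8213 101.5415]] [[376.357  259.5428]]
tip top->z.167 [ 0.6652 -0.1844  0.167 ] exp [ 0.6677 -0.1847  0.1691]
(array([ 0.6647, -0.1837,  0.1698]), np.float64(0.0020860224116321267))
clamp in file: 0.14705661266275682 lat -0.00022950415226086782
```

Call:
jog_arm(
  plan=[
    [0,0,8,0],
    [0,0,18,0],
    [0,0,26,0],
    [0,0,31,0],
    [0,0,33.5,0],
    [0,0,33.5,0],
    [0,0,33.5,0],
  ],
)

```text
clock: 9.1
tool_pos: [0.4909, -0.2313, 0.1173]
ee_rot: [0.992, 0.128, 0.001, 0.001]
ft_force: [0.4, -0.7, -2.1]
opening: 0.0204
```

```bash
cat > s.py <<'E'
from h import *
from plant import bot
np.set_printoptions(suppress=True,precision=3)
import sys
s,R,a=st(bot)
print(round(s["clock"],2),"z",s["tool_pos"].round(4),"F",s["ft_force"].round(2),"T",s["wrist_torque"].round(3), "lat torque about file x:", (R.T@s["wrist_torque"]).round(3))
E
python3 s.py; python3 - <<'E'
from h import *
from plant import bot
f=bot.grab_frame("side"); pickle.dump(f,open("side6.pkl","wb")); crop(f,190,90,130,100,6,"pics/s6.png")
E
```

```text
9.1 z [ 0.491 -0.231  0.117] F [ 0.39 -0.67 -2.06] T [ 0.003 -0.007 -0.054] lat torque about file x: [0.001 0.008 0.054]
```

View pics/s6.png

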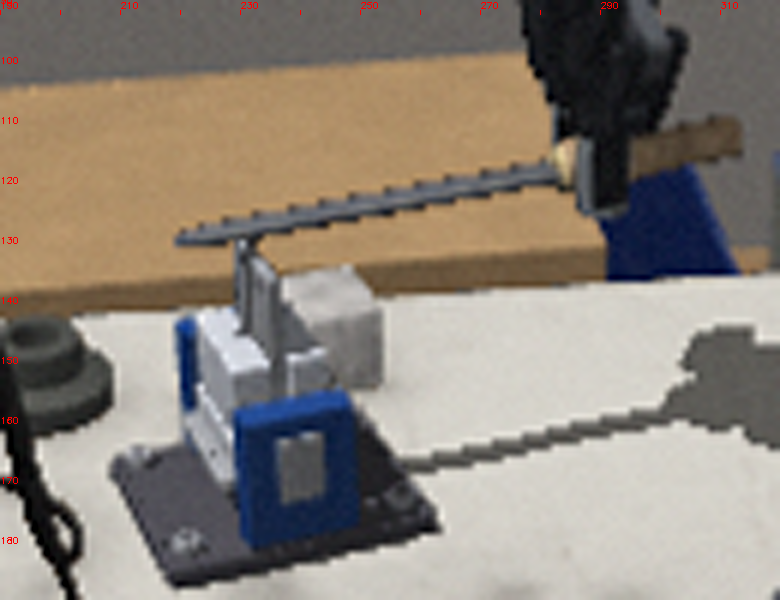

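Call:
jog_arm(
  plan=[
    [0,0,1,0],
    [0,0,2,0],
    [0,0,3,0],
    [0,0,3,0],
    [0,0,3,0],
  ],
)

```text
clock: 9.65
tool_pos: [0.4909, -0.2313, 0.1144]
ee_rot: [0.992, 0.128, 0.001, 0.001]
ft_force: [-0.0, -0.4, -1.3]
opening: 0.0206
```

```bash
python3 s.py
```

```text
9.65 z [ 0.491 -0.231  0.114] F [-0.   -0.43 -1.3 ] T [ 0.007  0.028 -0.022] lat torque about file x: [ 0.014 -0.025  0.022]
```

Call:
jog_arm(
  plan=[
    [0,0,0.8,0],
    [0,0,1.5,0],
    [0,0,1.5,0],
  ],
)

```text
clock: 9.95
tool_pos: [0.4908, -0.2313, 0.1127]
ee_rot: [0.992, 0.128, 0.001, 0.001]
ft_force: [0.0, -0.4, -1.7]
opening: 0.02
```

```bash
python3 s.py
```

```text
9.95 z [ 0.491 -0.231  0.113] F [ 0.01 -0.37 -1.75] T [-0.002  0.031  0.013] lat torque about file x: [ 0.006 -0.031 -0.013]
```

Call:
jog_arm(
  plan=[
    [0,0,0.6,0],
    [0,0,1.2,0],
    [0,0,1.2,0],
  ],
)

```text
clock: 10.25
tool_pos: [0.4908, -0.2313, 0.1114]
ee_rot: [0.992, 0.128, 0.001, 0.001]
ft_force: [0.6, 1.1, -2.0]
opening: 0.0197
```

```bash
python3 s.py
```

```text
10.25 z [ 0.491 -0.231  0.111] F [ 0.64  1.05 -1.95] T [0.013 0.035 0.036] lat torque about file x: [ 0.022 -0.03  -0.036]
```

Call:
jog_arm(
  plan=[
    [0,0,0.6,0],
    [0,0,1.2,0],
    [0,0,1.2,0],
  ],
)

```text
clock: 10.55
tool_pos: [0.4907, -0.2313, 0.11]
ee_rot: [0.992, 0.128, 0.0, 0.001]
ft_force: [-0.1, 0.3, -1.6]
opening: 0.0196
```

```bash
python3 s.py
```

```text
10.55 z [ 0.491 -0.231  0.11 ] F [-0.05  0.29 -1.64] T [-0.016  0.026 -0.029] lat torque about file x: [-0.009 -0.029  0.029]
```

Call:
jog_arm(
  plan=[
    [0,0,0.6,0],
    [0,0,1.2,0],
    [0,0,1.2,0],
  ],
)

```text
clock: 10.85
tool_pos: [0.4907, -0.2313, 0.1087]
ee_rot: [0.992, 0.128, 0.0, 0.001]
ft_force: [1.0, -0.5, -1.0]
opening: 0.0199
```

```bash
python3 s.py
```

```text
10.85 z [ 0.491 -0.231  0.109] F [ 0.99 -0.54 -0.95] T [-0.004 -0.016  0.034] lat torque about file x: [-0.008  0.014 -0.034]
```

Call:
jog_arm(
  plan=[
    [0,0,0.6,0],
    [0,0,1,0],
    [0,0,1,0],
  ],
)

```text
clock: 11.15
tool_pos: [0.4908, -0.2313, 0.1078]
ee_rot: [0.992, 0.128, 0.0, 0.001]
ft_force: [-0.2, 0.3, -0.2]
opening: 0.02
```

```bash
python3 s.py
```

```text
11.15 z [ 0.491 -0.231  0.108] F [-0.2   0.25 -0.19] T [ 0.041 -0.061 -0.   ] lat torque about file x: [0.024 0.069 0.   ]
```

Call:
jog_arm(
  plan=[
    [0,0,0.3,0],
    [0,0,0.6,0],
    [0,0,0.6,0],
  ],
)

```text
clock: 11.45
tool_pos: [0.4908, -0.2313, 0.1072]
ee_rot: [0.992, 0.128, 0.001, 0.001]
ft_force: [0.3, -0.3, -0.2]
opening: 0.0199
```

```bash
python3 s.py
```

```text
11.45 z [ 0.491 -0.231  0.107] F [ 0.28 -0.3  -0.23] T [ 0.028 -0.077  0.01 ] lat torque about file x: [ 0.008  0.082 -0.01 ]
```

Call:
jog_arm(
  plan=[
    [0,0,0.3,0],
    [0,0,0.6,0],
    [0,0,0.6,0],
  ],
)

```text
clock: 11.75
tool_pos: [0.4908, -0.2313, 0.1067]
ee_rot: [0.992, 0.128, 0.001, 0.001]
ft_force: [0.1, 0.9, 0.3]
opening: 0.0202
```

```bash
python3 s.py
```

```text
11.75 z [ 0.491 -0.231  0.107] F [0.08 0.87 0.28] T [ 0.128 -0.061  0.051] lat torque about file x: [ 0.108  0.091 -0.051]
```

```bash
python3 - <<'E'
from h import *
from plant import bot
f=bot.grab_frame("side"); pickle.dump(f,open("side7.pkl","wb")); crop(f,190,100,130,100,6,"pics/s7.png")
E
python3 s.py
```

```text
11.8 z [ 0.491 -0.231  0.107] F [-0.35 -0.66 -0.85] T [ 0.104 -0.089  0.059] lat torque about file x: [ 0.078  0.112 -0.058]
```

View pics/s7.png

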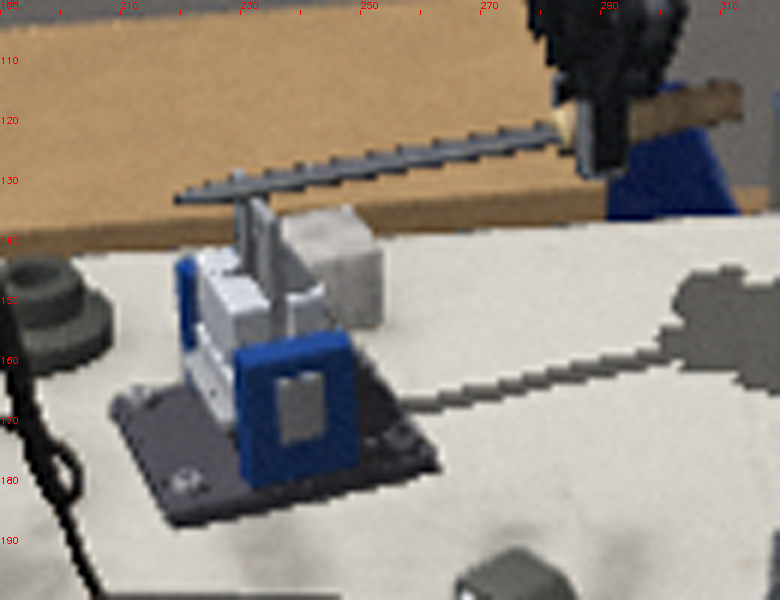

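Call:
jog_arm(
  plan=[
    [0,0,0.3,0],
    [0,0,0.6,0],
    [0,0,0.6,0],
  ],
)

```text
clock: 12.1
tool_pos: [0.4909, -0.2313, 0.1061]
ee_rot: [0.992, 0.128, 0.001, 0.001]
ft_force: [-0.4, -0.0, -0.1]
opening: 0.02
```

```bash
python3 s.py
```

```text
12.1 z [ 0.491 -0.231  0.106] F [-0.36 -0.   -0.11] T [ 0.154 -0.153  0.001] lat torque about file x: [ 0.11   0.187 -0.   ]
```

Call:
jog_arm(
  plan=[
    [0,0,0.4,0],
    [0,0,0.8,0],
    [0,0,0.8,0],
  ],
  newtons=120,
)

```text
clock: 12.4
tool_pos: [0.4909, -0.2313, 0.1053]
ee_rot: [0.992, 0.128, 0.001, 0.001]
ft_force: [-1.0, 0.1, 0.2]
opening: 0.0196
```

```bash
python3 s.py
```

```text
12.4 z [ 0.491 -0.231  0.105] F [-0.97  0.14  0.24] T [ 0.169 -0.182  0.085] lat torque about file x: [ 0.117  0.219 -0.084]
```

Call:
jog_arm(
  plan=[
    [0,0,0.4,0],
    [0,0,0.8,0],
    [0,0,0.8,0],
  ],
)

```text
clock: 12.7
tool_pos: [0.491, -0.2313, 0.1046]
ee_rot: [0.992, 0.128, 0.001, 0.001]
ft_force: [-0.9, 0.4, 0.5]
opening: 0.0196
```

```bash
python3 s.py
```

```text
12.7 z [ 0.491 -0.231  0.105] F [-0.89  0.43  0.49] T [ 0.3   -0.198  0.1  ] lat torque about file x: [ 0.24   0.268 -0.099]
```

Call:
jog_arm(
  plan=[
    [0,0,0.5,0],
    [0,0,1,0],
    [0,0,1,0],
  ],
)

```text
clock: 13.0
tool_pos: [0.4911, -0.2313, 0.1037]
ee_rot: [0.992, 0.128, 0.001, 0.001]
ft_force: [-0.3, 0.0, 1.0]
opening: 0.0196
```

```bash
python3 s.py;  python3 - <<'E'
from h import *
from plant import bot
f=bot.grab_frame("side"); pickle.dump(f,open("side8.pkl","wb")); crop(f,190,100,130,100,6,"pics/s8.png")
E
python3 s.py
```

```text
13.0 z [ 0.491 -0.231  0.104] F [-0.28  0.03  1.04] T [ 0.273 -0.194  0.116] lat torque about file x: [ 0.215  0.257 -0.115]
13.05 z [ 0.491 -0.231  0.104] F [0.06 0.46 1.08] T [ 0.307 -0.149  0.052] lat torque about file x: [ 0.259  0.222 -0.051]
```

View pics/s8.png

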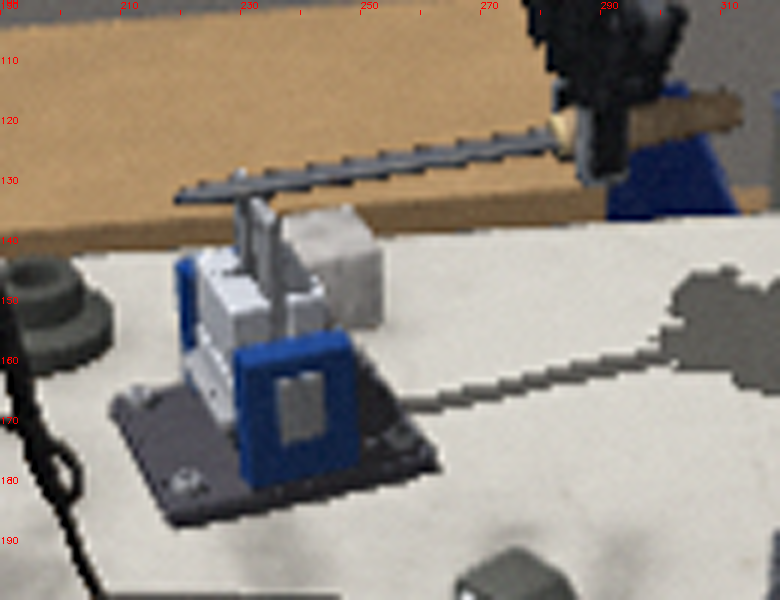

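Call:
jog_arm(
  plan=[
    [2,0,0.5,0],
    [4,0,1,0],
    [6,0,1.6,0],
    [8,0,2.2,0],
    [10,0,2.8,0],
    [10,0,2.8,0],
  ],
)

```text
clock: 13.65
tool_pos: [0.5009, -0.2289, 0.101]
ee_rot: [0.992, 0.128, 0.001, 0.001]
ft_force: [-3.1, -1.1, 3.3]
opening: 0.0199
```

```bash
cat > s2.py <<'E'
from h import *
from plant import bot
np.set_printoptions(suppress=True,precision=3)
s,R,a=st(bot); u=np.array([np.cos(a),np.sin(a)]); O=np.array([.633,-.194])
L=u@(O-s["tool_pos"][:2])
Ft=R.T@s["ft_force"]; T=R.T@s["wrist_torque"]
print(round(s["clock"],2),"L",L.round(4),"z",s["tool_pos"][2].round(4),"N~",(s["ft_force"][2]+1.7).round(2),"Ftool",Ft,"T",T)
E
python3 s2.py
```

```text
13.65 L 0.1366 z 0.101 N~ 5.01 Ftool [-3.289  0.244 -3.313] T [-0.03  -0.365  0.031]
```

Call:
jog_arm(
  plan=[
    [3,0,0,0],
    [6,0,0,0],
    [9,0,0,0],
    [12,0,-0.2,0],
    [15,0,-0.4,0],
    [18,0,-0.7,0],
    [20,0,-0.9,0],
  ],
)

```text
clock: 14.35
tool_pos: [0.5205, -0.2237, 0.1019]
ee_rot: [0.992, 0.128, 0.001, 0.001]
ft_force: [-2.9, -0.9, 3.4]
opening: 0.0199
```

```bash
python3 s2.py
```

```text
14.35 L 0.1163 z 0.1019 N~ 5.14 Ftool [-3.     0.138 -3.448] T [ 0.011 -0.658  0.079]
```

Call:
jog_arm(
  plan=[
    [3,0,-0.2,0],
    [6,0,-0.4,0],
    [9,0,-0.6,0],
    [12,0,-0.8,0],
    [15,0,-1,0],
    [18,0,-1.2,0],
    [20,0,-1.3,0],
  ],
)

```text
clock: 15.05
tool_pos: [0.5401, -0.2186, 0.1033]
ee_rot: [0.992, 0.128, 0.001, 0.001]
ft_force: [-5.0, -0.7, 4.9]
opening: 0.0199
```

```bash
python3 s2.py
```

```text
15.05 L 0.0961 z 0.1033 N~ 6.63 Ftool [-5.039 -0.634 -4.94 ] T [ 0.027 -0.784  0.003]
```

Call:
jog_arm(
  plan=[
    [3,0,-0.4,0],
    [6,0,-0.7,0],
    [9,0,-1,0],
    [12,0,-1.2,0],
    [15,0,-1.4,0],
    [18,0,-1.6,0],
    [20,0,-1.7,0],
  ],
)

```text
clock: 15.75
tool_pos: [0.5597, -0.2134, 0.105]
ee_rot: [0.992, 0.128, 0.001, 0.001]
ft_force: [-3.0, -1.3, 3.2]
opening: 0.0198
```

```bash
python3 s2.py
```

```text
15.75 L 0.0758 z 0.105 N~ 4.92 Ftool [-3.27   0.482 -3.219] T [-0.054 -0.819 -0.013]
```

Call:
jog_arm(
  plan=[
    [3,0,-0.1,0],
    [6,0,-0.2,0],
    [9,0,-0.3,0],
    [12,0,-0.45,0],
    [15,0,-0.6,0],
    [18,0,-0.7,0],
    [21,0,-0.8,0],
  ],
)

```text
clock: 16.45
tool_pos: [0.5802, -0.208, 0.1058]
ee_rot: [0.992, 0.128, 0.001, 0.001]
ft_force: [-3.9, -0.7, 4.4]
opening: 0.0197
```

```bash
python3 s2.py; python3 - <<'E'
from h import *
from plant import bot
f=bot.grab_frame("side"); pickle.dump(f,open("side9.pkl","wb")); crop(f,170,100,130,100,6,"pics/s9.png")
E
```

```text
16.45 L 0.0546 z 0.1058 N~ 6.11 Ftool [-3.939 -0.299 -4.412] T [-0.089 -0.892  0.019]
```

View pics/s9.png

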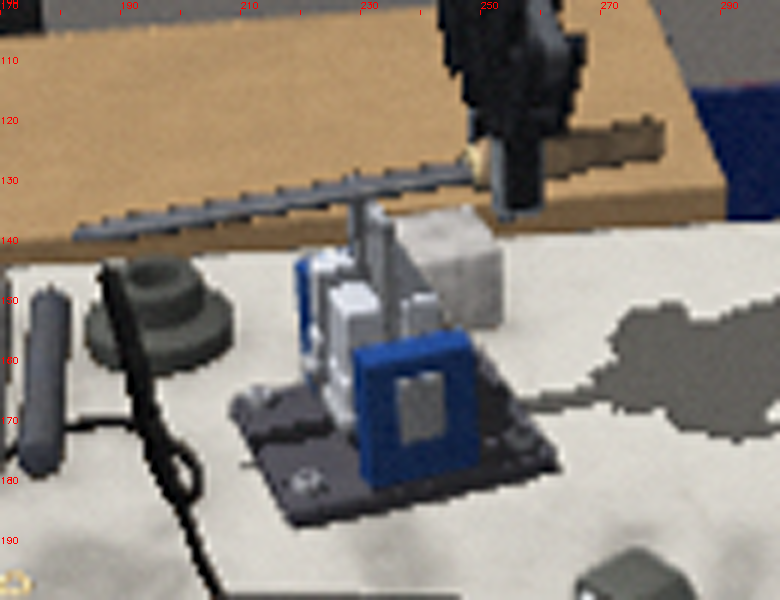

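Call:
jog_arm(
  plan=[
    [1.5,0,-1.5,0],
    [2,0,-4,0],
    [2,0,-9,0],
    [2,0,-16,0],
    [2,0,-22,0],
    [2,0,-25,0],
    [2,0,-25,0],
    [2,0,-25,0],
  ],
)

```text
clock: 17.3
tool_pos: [0.5824, -0.2073, 0.1307]
ee_rot: [0.992, 0.128, 0.001, 0.001]
ft_force: [0.7, 0.5, -1.1]
opening: 0.0202
```

```bash
python3 s2.py; python3 - <<'E'
from h import *
from plant import bot
np.set_printoptions(suppress=True)
O=np.array([.633,-.194]);u=np.array([np.cos(.2566),np.sin(.2566)])
goal(bot,[*(O-.147*u),.131],.2566)
f=bot.grab_frame("side"); pickle.dump(f,open("side10.pkl","wb")); crop(f,170,90,130,100,6,"pics/s10.png")
E
```

```text
17.3 L 0.0524 z 0.1307 N~ 0.61 Ftool [ 0.798 -0.286  1.09 ] T [0.011 0.019 0.035]
t 17.3 tcp [ 0.5824 -0.2073  0.1307] a 0.2568 zaxis [ 0.0019 -0.0015 -1.    ] F [ 0.7   0.48 -1.09] open 20.2 q [-0.02  0.1  -0.04  0.   -1.43  1.85]
-> row [-94.6  -0.   -0.4] spin 0.0
```

View pics/s10.png

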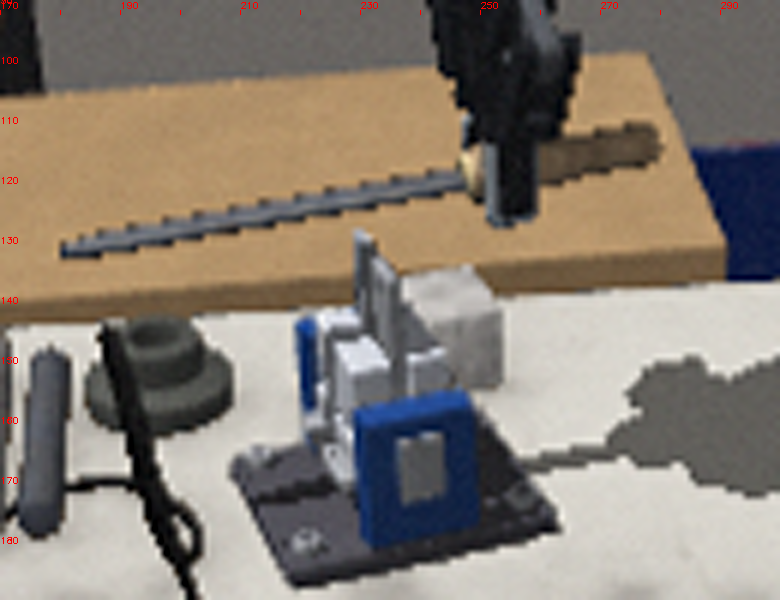

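Call:
jog_arm(
  plan=[
    [-3,0,0,0],
    [-10,0,0,0],
    [-20,0,0,0],
    [-32,0,0,0],
    [-45,0,0,0],
    [-58,0,0,0],
    [-70,0,0,0],
    [-81,0,0,0],
    [-89,0,0,0],
    [-94,0,0,0],
    [-95,0,0,0],
    [-95,0,4,0],
    [-95,0,10,0],
    [-95,0,15,0],
    [-95,0,18,0],
    [-95,0,19,0],
    [-95,0,19,0],
  ],
)

```text
clock: 19.05
tool_pos: [0.4904, -0.2315, 0.1111]
ee_rot: [0.992, 0.128, 0.0, 0.001]
ft_force: [0.4, 0.7, -1.3]
opening: 0.0201
```

```bash
python3 s2.py
```

```text
19.05 L 0.1474 z 0.1111 N~ 0.36 Ftool [ 0.527 -0.566  1.343] T [-0.012 -0.025 -0.003]
```

Call:
jog_arm(
  plan=[
    [0,0,1,0],
    [0,0,2,0],
    [0,0,3,0],
    [0,0,4,0],
    [0,0,5,0],
    [0,0,6,0],
    [0,0,6.8,0],
    [0,0,6.8,0],
    [0,0,6.8,0],
  ],
)

```text
clock: 19.95
tool_pos: [0.4906, -0.2316, 0.1047]
ee_rot: [0.992, 0.128, 0.001, 0.001]
ft_force: [-0.1, 1.0, 0.9]
opening: 0.0201
```

```bash
python3 s2.py
```

```text
19.95 L 0.1473 z 0.1047 N~ 2.62 Ftool [ 0.111 -0.965 -0.918] T [ 0.04   0.268 -0.028]
```

Call:
jog_arm(
  plan=[
    [2,0,0.7,0],
    [4,0,1.4,0],
    [6,0,2.2,0],
    [8,0,3,0],
    [10,0,3.8,0],
    [10,0,3.8,0],
  ],
)

```text
clock: 20.55
tool_pos: [0.5005, -0.2291, 0.1009]
ee_rot: [0.992, 0.128, 0.001, 0.001]
ft_force: [-3.4, -0.1, 3.9]
opening: 0.0198
```

```bash
python3 s2.py
```

```text
20.55 L 0.1371 z 0.1009 N~ 5.64 Ftool [-3.329 -0.778 -3.947] T [ 0.015 -0.406 -0.007]
```

Call:
jog_arm(
  plan=[
    [3,0,0,0],
    [6,0,0,0],
    [9,0,0,0],
    [12,0,-0.2,0],
    [15,0,-0.4,0],
    [18,0,-0.8,0],
    [20,0,-1,0],
  ],
)

```text
clock: 21.25
tool_pos: [0.5201, -0.2239, 0.102]
ee_rot: [0.992, 0.128, 0.001, 0.001]
ft_force: [-3.5, -1.0, 3.5]
opening: 0.02
```

```bash
python3 s2.py
```

```text
21.25 L 0.1168 z 0.102 N~ 5.17 Ftool [-3.627  0.037 -3.476] T [-0.017 -0.707  0.023]
```

Call:
jog_arm(
  plan=[
    [3,0,-0.2,0],
    [6,0,-0.4,0],
    [9,0,-0.6,0],
    [12,0,-0.8,0],
    [15,0,-1,0],
    [18,0,-1.2,0],
    [20,0,-1.3,0],
  ],
)

```text
clock: 21.95
tool_pos: [0.5396, -0.2188, 0.1033]
ee_rot: [0.992, 0.128, 0.001, 0.001]
ft_force: [-4.0, -1.7, 4.4]
opening: 0.0202
```

```bash
python3 s2.py
```

```text
21.95 L 0.0966 z 0.1033 N~ 6.05 Ftool [-4.332  0.591 -4.356] T [-0.03  -0.826 -0.012]
```

Call:
jog_arm(
  plan=[
    [3,0,-0.3,0],
    [6,0,-0.6,0],
    [9,0,-0.9,0],
    [12,0,-1.1,0],
    [15,0,-1.3,0],
    [18,0,-1.5,0],
    [20,0,-1.6,0],
  ],
)

```text
clock: 22.65
tool_pos: [0.5592, -0.2136, 0.1049]
ee_rot: [0.992, 0.128, 0.001, 0.001]
ft_force: [-3.6, -0.7, 4.0]
opening: 0.0201
```

```bash
python3 s2.py
```

```text
22.65 L 0.0763 z 0.1049 N~ 5.69 Ftool [-3.649 -0.233 -3.993] T [-0.008 -0.803  0.021]
```

Call:
jog_arm(
  plan=[
    [3,0,-0.1,0],
    [6,0,-0.2,0],
    [9,0,-0.3,0],
    [12,0,-0.45,0],
    [15,0,-0.6,0],
    [18,0,-0.8,0],
    [21,0,-0.9,0],
  ],
)

```text
clock: 23.35
tool_pos: [0.5798, -0.2082, 0.1059]
ee_rot: [0.992, 0.128, 0.001, 0.001]
ft_force: [-3.9, -0.9, 3.9]
opening: 0.0199
```

```bash
python3 s2.py
```

```text
23.35 L 0.0551 z 0.1059 N~ 5.62 Ftool [-3.969 -0.142 -3.921] T [-0.096 -0.927 -0.035]
```

Call:
jog_arm(
  plan=[
    [1.5,0,-1.5,0],
    [2,0,-4,0],
    [2,0,-9,0],
    [2,0,-16,0],
    [2,0,-25,0],
    [2,0,-35,0],
    [2,0,-43,0],
    [2,0,-47,0],
    [2,0,-47,0],
    [2,0,-47,0],
  ],
)

```text
clock: 24.35
tool_pos: [0.5815, -0.2075, 0.1526]
ee_rot: [0.992, 0.128, 0.0, 0.001]
ft_force: [-0.3, 0.8, -1.2]
opening: 0.0197
```

```bash
python3 s2.py; python3 - <<'E'
from h import *
from plant import bot
np.set_printoptions(suppress=True)
goal(bot,(.5458,.1554,.15),-.161)
for n in ("side","top"):
    f=bot.grab_frame(n); pickle.dump(f,open(n+"11.pkl","wb"))
crop(load("side11"),170,90,130,100,6,"pics/s11.png")
E
```

```text
24.35 L 0.0532 z 0.1526 N~ 0.47 Ftool [-0.076 -0.814  1.223] T [ 0.023 -0.028  0.017]
t 24.35 tcp [ 0.5815 -0.2075  0.1526] a 0.2571 zaxis [ 0.0012 -0.0018 -1.    ] F [-0.28  0.77 -1.23] open 19.7 q [-0.02  0.09 -0.01  0.   -1.47  1.85]
-> row [  57.7 -360.1    1.9] spin 0.418
```

View pics/s11.png

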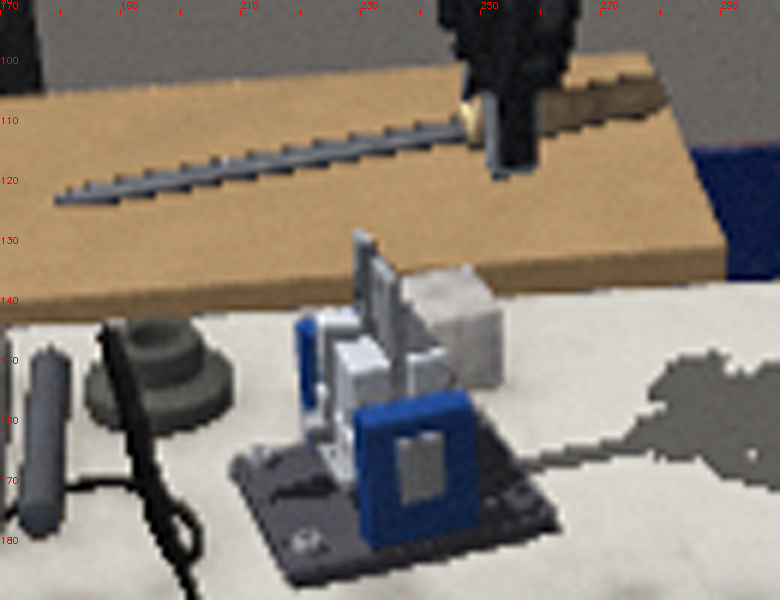

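Call:
jog_arm(
  plan=[
    [1,-4,0,0],
    [2,-14,0,0.01],
    [4,-28,0,0.03],
    [7,-46,0,0.05],
    [11,-66,0,0.08],
    [15,-90,0,0.11],
    [19,-114,0,0.14],
    [23,-139,0,0.17],
    [27,-164,0,0.2],
    [31,-189,0,0.23],
    [35,-214,0,0.26],
    [39,-239,0,0.29],
    [43,-264,0,0.32],
    [46,-288,0,0.35],
    [50,-310,0,0.375],
    [53,-328,0,0.395],
    [55,-343,0,0.41],
    [57,-353,0,0.418],
    [58,-359,2,0.418],
    [58,-360,2,0.418],
  ],
)

```text
clock: 26.45
tool_pos: [0.5456, 0.1559, 0.149]
ee_rot: [0.997, -0.08, 0.0, 0.001]
ft_force: [0.5, -0.3, -1.0]
opening: 0.02
```

Call:
jog_arm(
  plan=[
    [0,0,0,0],
    [0,0,0,0],
    [0,0,0,0],
  ],
)

```text
clock: 26.75
tool_pos: [0.5457, 0.1554, 0.1491]
ee_rot: [0.997, -0.08, 0.0, 0.001]
ft_force: [-0.4, -0.3, -2.0]
opening: 0.02
```

```bash
python3 - <<'E'
from h import *
from plant import bot
np.set_printoptions(suppress=True,precision=4)
goal(bot,(.5458,.1554,.0274),-.161)
for n in ("side","top"):
    f=bot.grab_frame(n); pickle.dump(f,open(n+"12.pkl","wb"))
crop(load("side12"),175,130,160,120,5,"pics/s12.png")
E
```

```text
t 26.75 tcp [0.5457 0.1554 0.1491] a -0.1608 zaxis [-0.0001 -0.002  -1.    ] F [-0.45 -0.28 -1.99] open 20.0 q [ 0.63 -0.04 -0.14  0.   -1.47  0.78]
-> row [  0.1  -0.3 121.7] spin 0.0
```

View pics/s12.png

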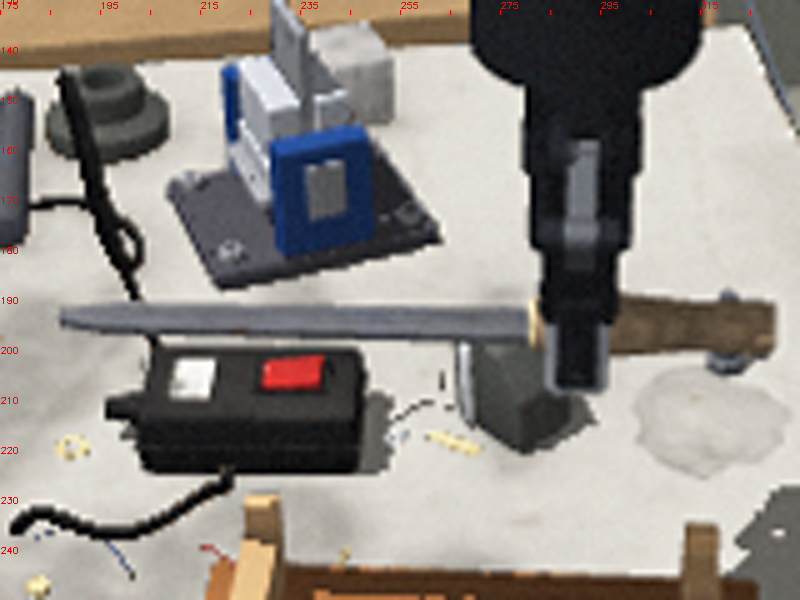

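Call:
jog_arm(
  plan=[
    [0,0,8,0],
    [0,0,22,0],
    [0,0,38,0],
    [0,0,54,0],
    [0,0,70,0],
    [0,0,84,0],
    [0,0,96,0],
    [0,0,104,0],
    [0,0,109,0],
    [0,0,112,0],
    [0,0,114,0],
    [0,0,115,0],
    [0,0,115,0],
  ],
)

```text
clock: 28.15
tool_pos: [0.5458, 0.1554, 0.0344]
ee_rot: [0.997, -0.08, 0.0, 0.001]
ft_force: [0.6, -0.6, -0.9]
opening: 0.0198
```

Call:
jog_arm(
  plan=[
    [0,0,1,0],
    [0,0,2,0],
    [0,0,3,0],
    [0,0,4,0],
    [0,0,5,0],
    [0,0,5.5,0],
    [0,0,5.5,0],
    [0,0,5.5,0],
  ],
)

```text
clock: 28.95
tool_pos: [0.5459, 0.1553, 0.0289]
ee_rot: [0.997, -0.08, 0.0, 0.001]
ft_force: [0.1, -0.5, -1.7]
opening: 0.02
```

```bash
python3 - <<'E'
from h import *
from plant import bot
np.set_printoptions(suppress=True,precision=4)
goal(bot,(.5458,.1554,.0274),-.161); print(bot.state()["wrist_torque"])
for n in ("side","top"):
    f=bot.grab_frame(n); pickle.dump(f,open(n+"13.pkl","wb"))
crop(load("side13"),185,200,160,90,5,"pics/s13.png")
E
```

```text
t 28.95 tcp [0.5459 0.1553 0.0289] a -0.1607 zaxis [ 0.0005 -0.0017 -1.    ] F [ 0.12 -0.5  -1.71] open 20.0 q [ 0.63  0.03 -0.3   0.   -1.24  0.78]
-> row [-0.1 -0.1  1.5] spin 0.0
[-0.0245  0.0544 -0.0147]
```

View pics/s13.png

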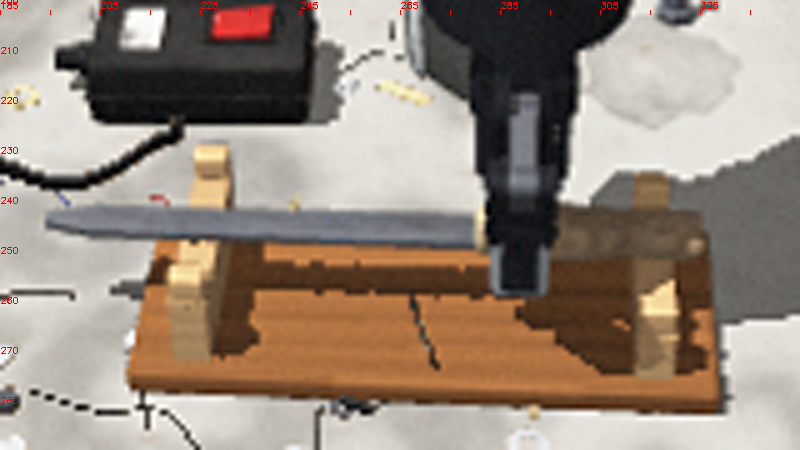

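Level, about 1.5 mm above its stored height; the tip at (194,245) and the handle end at (326,248) match the first picture. Settling in small steps.

Call:
jog_arm(
  plan=[
    [0,0,0.4,0],
    [0,0,0.8,0],
    [0,0,1.2,0],
    [0,0,1.5,0],
    [0,0,1.5,0],
    [0,0,1.5,0],
  ],
)

```text
clock: 29.65
tool_pos: [0.5459, 0.1554, 0.0275]
ee_rot: [0.997, -0.08, 0.0, 0.001]
ft_force: [-1.5, 0.8, -0.4]
opening: 0.0197
```

```bash
python3 s2.py
```

```text
29.65 L 0.1419 z 0.0275 N~ 1.31 Ftool [-1.558 -0.535  0.392] T [-0.042 -0.013  0.007]
```

Call:
jog_arm(
  plan=[
    [0,0,0.3,0],
    [0,0,0.5,0],
    [0,0,0.5,0],
  ],
)

```text
clock: 29.95
tool_pos: [0.5459, 0.1554, 0.0274]
ee_rot: [0.997, -0.08, 0.0, 0.001]
ft_force: [-2.4, -0.4, 1.7]
opening: 0.0199
```

```bash
python3 s2.py
```

```text
29.95 L 0.1418 z 0.0274 N~ 3.38 Ftool [-2.26   0.757 -1.684] T [-0.253 -0.803  0.013]
```

Call:
jog_arm(
  plan=[
    [0,0,0,0],
    [0,0,0,0],
    [0,0,0,0],
  ],
  newtons=20,
)

```text
clock: 30.25
tool_pos: [0.546, 0.1554, 0.0275]
ee_rot: [0.997, -0.08, 0.001, 0.001]
ft_force: [-1.7, -0.2, 1.5]
opening: 0.0199
```

Call:
jog_arm(
  plan=[
    [0,0,0,0],
    [0,0,0,0],
    [0,0,0,0],
    [0,0,0,0],
  ],
  claw=32,
)

```text
clock: 30.65
tool_pos: [0.546, 0.1554, 0.0275]
ee_rot: [0.997, -0.08, 0.001, 0.001]
ft_force: [0.5, 1.0, 1.0]
opening: 0.032
```

Call:
jog_arm(
  plan=[
    [0,0,0,0],
    [0,0,0,0],
    [0,0,0,0],
    [0,0,0,0],
    [0,0,0,0],
    [0,0,0,0],
  ],
  claw=80,
)

```text
clock: 31.25
tool_pos: [0.546, 0.1554, 0.0274]
ee_rot: [0.997, -0.08, 0.001, 0.001]
ft_force: [-0.5, 0.0, -0.1]
opening: 0.0799
```

```bash
python3 s2.py; python3 - <<'E'
from h import *
from plant import bot
for n in ("side","top"):
    f=bot.grab_frame(n); pickle.dump(f,open(n+"14.pkl","wb"))
crop(load("side14"),185,200,160,90,5,"pics/s14.png")
E
```

```text
31.25 L 0.1417 z 0.0274 N~ 1.6 Ftool [-0.471  0.07   0.1  ] T [ 0.015  0.026 -0.034]
```

View pics/s14.png

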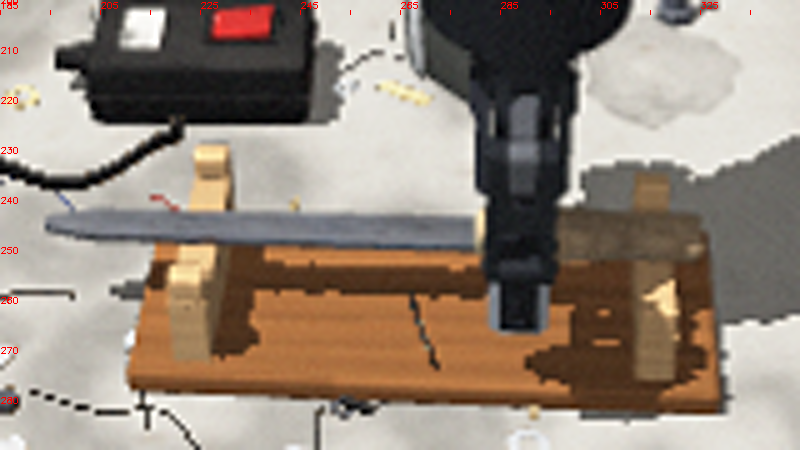

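The fingers are open to 80 mm and clear of the handle, and the file lies in the rest with its tip at (194,245). Withdrawing straight up.

Call:
jog_arm(
  plan=[
    [0,0,-4,0],
    [0,0,-12,0],
    [0,0,-24,0],
    [0,0,-40,0],
    [0,0,-60,0],
    [0,0,-85,0],
    [0,0,-110,0],
    [0,0,-135,0],
    [0,0,-155,0],
    [0,0,-170,0],
    [0,0,-175,0],
    [-10,-15,-175,0],
    [-25,-35,-175,0],
    [-45,-60,-175,0],
    [-65,-85,-175,0],
    [-85,-105,-175,0],
    [-100,-120,-175,0],
    [-105,-128,-175,0],
    [-105,-130,-175,0],
    [-105,-130,-175,0],
  ],
)

```text
clock: 33.35
tool_pos: [0.4632, 0.3005, 0.2017]
ee_rot: [0.997, -0.08, 0.0, 0.001]
ft_force: [0.5, -0.6, -1.1]
opening: 0.0799
```

```bash
python3 s2.py; python3 - <<'E'
from h import *
from plant import bot
np.set_printoptions(suppress=True,precision=4)
for n in ("side","top"):
    f=bot.grab_frame(n); pickle.dump(f,open(n+"15.pkl","wb"))
s=load("side15");t=load("top15");s0=load("side0")
crop(s,185,215,160,80,5,"pics/s15.png"); crop(t,180,130,110,120,5,"pics/t15.png")
d=np.abs(s["img"].astype(int)-s0["img"]).max(2).astype(np.uint8)
for nm,(x0,y0,x1,y1) in dict(file=(190,228,332,285),pendant=(195,195,250,228),foot=(263,188,292,224),bolt=(312,185,332,207)).items():
    print(nm,"changed px",int((d[y0:y1,x0:x1]>60).sum()))
E
```

```text
33.35 L 0.2467 z 0.2017 N~ 0.55 Ftool [0.611 0.502 1.151] T [-0.048  0.007  0.009]
file changed px 170
pendant changed px 0
foot changed px 0
bolt changed px 0
```

View pics/s15.png

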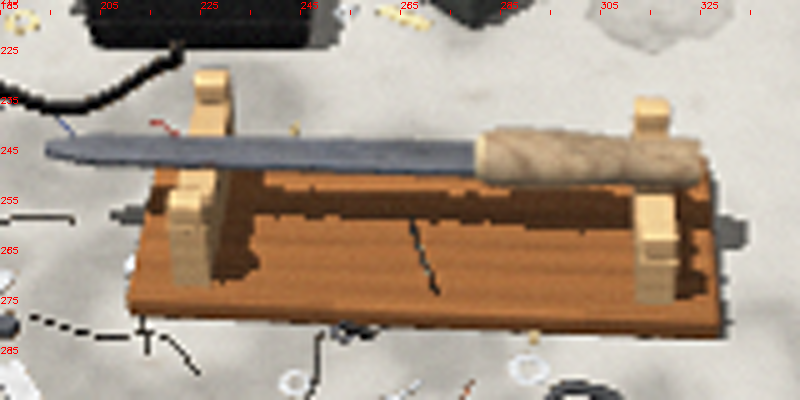

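View pics/t15.png

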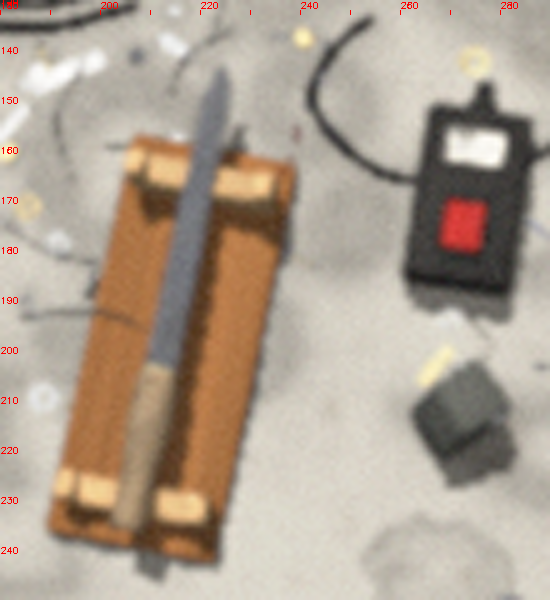

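```bash
python3 -c "
from plant import bot
print(bot.sign_off())"
```

```text
the job is handed in; nothing more can be done
None
```

I gripped the file by its handle, gave the plate two full forward strokes, and carried the file back through the air after the first. I then laid it back in its rest, let go, and handed the job in at about 33.4 s. No verdict is reported on hand-in.

**Strokes:** Each ran from about 80 mm ahead of the file's middle to about 0 mm. The readings taken at stops along the strokes gave roughly 5 to 6.6 N on the plate, with 3 to 5 N of forward drag. Those readings carry about 0.5 N of noise, and I could not see force peaks between them. I could not measure the carriage directly. The pads let the file pitch nose-up under load by an estimated 3°. I raised the tool along the stroke to hold the force, and each time the file was level again once lifted.

**Final check:** In both cameras the file lies on both ribs, top side up. It is within about 4 mm of where it lay, with the handle slightly nearer the middle of the rest. The side picture shows no changed pixels at the black box, cast foot or bolt. The gripper is open and about 0.2 m above the bench, away from everything.

**Measurements that disagreed:**
- The side and top cameras differed by 4 to 5 mm in y, so I averaged them.
- Heights measured from the two views came out 3 to 4 mm too high. I found the plate's edge by feel instead, at about 123 mm above the bench.
- The gripper read 20 mm on the 23 mm handle. The hold stayed firm.

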